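# Fit a bearing in its housing and screw the retaining ring snug

### The arm

A 6-joint arm with a two-finger parallel gripper is mounted at the origin on a cart in front of the work surface, level with it; the furniture and walls round the work are solid. World frame = base frame: x ahead of the robot, y to its left, z up, the work surface at z = 0. Lengths are in m, angles in rad, forces in N, time in s.
With the tool pointing down it reaches from about 0.25 to 0.775 m from the base axis. Payload 4 kg.
Tool frame: the origin (TCP) lies midway between the tips of the shut fingers; the grasp point (between the pads) lies 19 mm behind it; z points along the fingers, y is the line along which they close (so a half turn about z gives the same grasp; the last joint's range is limited). The gripper opens to 85 mm and grips with 20 to 120 N. Pads are 22 mm wide; open, the fingers measure 114 mm over their backs; the gripper's body (76 mm by 85 mm) begins 54 mm behind the grasp point. The pads swing forward as they close: fully open they stand 13 mm farther back than shut.
Start: joints at [-1.354, 0.087, 1.371, -0, 1.684, -0.103], TCP at [0.173, -0.522, 0.231] pointing down, gripper open.
Joint ranges: [-3.1, 3.1], [-0.76, 2.03], [0.27, 2.55], [-1.08, 4.22], [0.17, 2.65], [-2.57, 2.57]. Speed limits (rad/s): [2.79, 2.79, 3.14, 3.14, 3.14, 3.14].

### API

Orientations are given as a rotation vector (axis times angle).
In Python, from plant import bot gives the robot as it stands. Calls block until the motion is done:
- bot.goto(position, orientation): joint-space move of the TCP to a pose.
- bot.move_linear(position, attitude=None, feed=0.15): straight line of the TCP; attitude=None keeps the orientation; feed is the mean speed in m/s.
- bot.set_joints(angles): joint-space move.
- bot.grip(opening): opening from 0.0 (shut) to 1.0 (fully open); the grip force is fixed at half the most; returns when the fingers have stopped.
- bot.wait(seconds).
- bot.solve_ik(position, orientation): joint angles nearest the present ones, or None.
- bot.get_obs(): the state.
- bot.snapshot(name): name is "side" or "top"; returns a dict with "image" (420x560x3 uint8, red, green, blue), "z_map" (420x560 float32, m along the optical axis (not along the pixel's ray), 0 where there is no reading), "K" (3x3 intrinsics, pixels), "R" (3x3) and "t" (3): a world point X has camera coordinates R X + t. Camera axes: x right, y down, z forward; pixel columns grow to the right and rows downward; lengths in m; the calibration is good to about 2 mm. A picture is of the moment at which its call begins.
A pose or a line that the arm cannot do raises bot.Unreachable and nothing moves.
- bot.finish_job(): hands the job in; it is judged then, once.
Trained networks look in a picture, given as the dict that the camera call returned (one of the last four; its "shot" number tells which), for a name from the list of things; names that differ only in an ending like _2 or _b are one class to them, and where a whole thing is asked for, a point or a joint stands for the part that bears it (a point fixed in the world has none). Each returns a list of dicts, best first, with "score" (0 to 1); they miss things now and then, are a little off and sometimes report something else, mostly with a low value. They report only what shows in the picture. A call takes as long as a camera call. They do not tell look-alikes from the thing itself.
- bot.find_in(target, picture): "at" ([column, row] in pixels, amid what is visible of it).
- bot.masks_of(target, picture): "region" (420x560 bool, what is visible of it) and "at" ([column, row] in pixels, amid what is visible of it).
The state is a dict: "t": time; "joint_pos": joint angles; "dq": joint speeds; "tau": joint torques, N m; "ee_pos": TCP position; "tcp_rot": TCP orientation; "contact_force": force on the tool from outside, world axes, zero at the start; "ft_torque": the same for the moment, N m; "width": opening from 0.0 (shut) to 1.0 (fully open); "grasp_force": force on a finger pad.
Only numpy, scipy, OpenCV 4.12 (cv2) and the standard library are available. Lean on these libraries where they do the work, as an engineer would, in place of code of your own. Each camera call takes 0.05 s, during which the arm holds its last target. There are 200 camera calls.

### The job

Drop the single bearing that lies beside the blue-flanged housing, apart from the heap, into the housing's bore so that it lies fully home; then set the retaining ring over it with its lugs in the slots and screw it down clockwise until it is snug on the bearing. Stop at the first firm resistance, force neither the bearing nor the ring, and let go with the ring still tight. Leave the other things on the bench where they are.

Things in the scene. Friction and masses are not known exactly. Their poses are not given: they have to be found in the camera images.
- housing: Bearing housing fixed to the bench: round blue flange, 117 mm across, 10 thick, on it a steel body 83 across, rim 42 above the origin. Bore 64 mm, 12 deep, with a 2 mm chamfer; its sprung seat is about 30 above the origin. Three entry slots 16 wide in the outer thread at 0, 120, 240 degrees from its x axis, in line with red dots on the flange. Origin: centre of the underside; z up.
- housing_rim (a point): Centre of the housing's mouth, at rim height, 42 mm above the bench. A bearing that is home stands about 2 mm proud of it. Outside runs a coarse right-hand thread with three starts: clockwise (seen from above) the ring goes down 3.8 mm per rad. It bites 0.35 to 1.35 rad after the slots: how high the thread was cut differs by 1.4 mm either way and is in no pose.
- bearing: Loose ball bearing, bright steel, black seals: 62 mm outside, 35 bore, 14 thick, lying flat, 0.15 kg, 12 to 21 cm from the housing. Origin: centre of its underside. Held with its lower 7 mm free it can be let go 5 mm down the bore and drops home; if it hangs tilted, a light push on its outer race seats it. Home, its origin is about 30 mm above the housing's.
- retaining_ring: Loose retaining ring, 0.25 kg, hexagon up. Dark skirt 93 mm across, 21 high, open below (bore 85, goes over the housing's 83 body); inside it three lugs 8 wide, 2.5 to 7.5 above the origin, at 0, 120, 240 degrees from its x axis, red dots above them. Origin: centre of the underside, 37 to 39 mm above the housing's origin with the lugs on top of the thread, 28 to 30 once in the slots.
- ring_hexagon (a point): Middle of the ring's bright hexagonal grip: 54 mm across flats, 21 to 36 above the ring's underside, 40 mm hole through it; flats face 30, 90, 150 ... degrees from the ring's x axis. Before it bites it turns with under 0.2 N m; then about 0.017 N m per N on the bearing: 0.25 to 0.6 N m is snug (10 N must remain), over 60 N on the bearing is too much. It does not unwind when let go.
- caliper: Bystander: steel vernier caliper, 215 x 76 x 13 mm, lying flat behind the housing. Origin: middle of its underside.
- grease_tin: Bystander: round yellow and silver tin, 63 mm across, 43 high. Origin: centre of its underside.
- marker: Bystander: red and white marker pen, 125 x 18 x 20 mm, lying near the front edge. Origin: middle of its underside.
- plug_gauge: Bystander: slim steel plug gauge standing upright, 35 mm across, 102 high. Origin: centre of its foot.
Mind the look-alikes: they are no part of the job. Leave any purple or red look-alike of the bearing alone.

How it is judged:
By the outcome, as a careful person would: the job done as asked, in the order asked, and still so for the second after the job is handed in, with the robot touching nothing.
It also fails if it takes over 72 s, if anything falls off the work surface, if the arm or the gripper's body presses on something with over 40 N, if the wrist force passes 120 N, or if a joint passes its speed limit or range.

## Working session

There is one attempt and no reset: what is moved stays moved. The work goes in short steps, each a Python script; the robot and the scene stay as the last script left them, time stands still between calls to the robot, and variables do not carry over. Pictures are saved under pics/ and viewed, at most 10 in all, crops included, and the job is handed in when it is done.

```bash
ls; mkdir -p pics; cat > h.py <<'E'
import numpy as np, cv2
from plant import bot
def save(im,name): cv2.imwrite('pics/'+name,cv2.cvtColor(np.ascontiguousarray(im),cv2.COLOR_RGB2BGR))
def cloud(p):
    z=p["z_map"]; K=p["K"]; v,u=np.mgrid[:z.shape[0],:z.shape[1]]
    c=np.stack([(u-K[0,2])/K[0,0]*z,(v-K[1,2])/K[1,1]*z,z],-1)
    X=(c-p["t"])@p["R"]; X[z<=0]=np.nan
    return X
def proj(p,X):
    c=p["R"]@np.asarray(X)+p["t"]; q=p["K"]@c; return q[:2]/q[2]
E
python3 - <<'E'
from h import *
a=bot.snapshot("top"); b=bot.snapshot("side")
np.save('a.npy',a,allow_pickle=True);np.save('b.npy',b,allow_pickle=True)
save(a["image"],"top0.png");save(b["image"],"side0.png")
for n,p in(("top",a),("side",b)):
    C=cloud(p); print(n,"cam",-p["R"].T@p["t"],p["K"][0,0])
    for k in["housing","bearing","retaining_ring","ring_hexagon","caliper","grease_tin","marker","plug_gauge"]:
        for d in bot.masks_of(k,p)[:8]:
            m=d["region"]; print(k,round(d["score"],2),np.round(d["at"]),m.sum(),np.round(np.nanmedian(C[m],0),3),np.round(np.nanpercentile(C[m][:,2],95),3))
E
```

```text
pics
top cam [0.41933593 0.18207831 0.90777145] 489.14023080733637
housing 0.78 [254. 225.] 2185 [0.508 0.218 0.012] 0.042
bearing 0.83 [304. 158.] 639 [0.655 0.134 0.014] 0.017
bearing 0.68 [370. 142.] 584 [0.653 0.012 0.014] 0.017
bearing 0.66 [185. 209.] 657 [0.547 0.365 0.014] 0.017
retaining_ring 0.96 [344. 225.] 1786 [0.513 0.054 0.023] 0.038
ring_hexagon 0.75 [342. 226.] 1852 [0.513 0.054 0.023] 0.038
caliper 0.95 [275. 106.] 1395 [0.736 0.183 0.008] 0.012
grease_tin 0.6 [225. 128.] 1079 [0.687 0.272 0.043] 0.046
marker 0.59 [257. 299.] 579 [0.376 0.217 0.017] 0.02
plug_gauge 0.76 [180. 125.] 544 [0.687 0.345 0.052] 0.105
plug_gauge 0.37 [222. 127.] 1125 [0.687 0.272 0.043] 0.046
side cam [1.2927598  0.18809849 0.48609119] 433.36439080950794
housing 0.65 [302. 232.] 826 [0.53  0.216 0.01 ] 0.04
bearing 0.9 [189. 283.] 667 [0.661 0.015 0.012] 0.014
bearing 0.89 [260. 282.] 642 [0.664 0.138 0.012] 0.014
bearing 0.7 [368. 247.] 268 [0.547 0.357 0.012] 0.014
retaining_ring 0.68 [226. 234.] 1171 [0.538 0.056 0.021] 0.036
ring_hexagon 0.67 [371. 246.] 294 [0.546 0.357 0.012] 0.014
ring_hexagon 0.36 [382. 278.] 869 [0.699 0.349 0.043] 0.102
caliper 0.72 [288. 310.] 1273 [0.738 0.189 0.006] 0.01
grease_tin 0.9 [339. 284.] 1322 [0.708 0.274 0.041] 0.044
marker 0.61 [304. 205.] 136 [0.368 0.222 0.015] 0.018
marker 0.46 [300. 245.] 700 [0.533 0.214 0.01 ] 0.039
plug_gauge 0.7 [383. 276.] 864 [0.699 0.349 0.045] 0.102
```

View pics/top0.png

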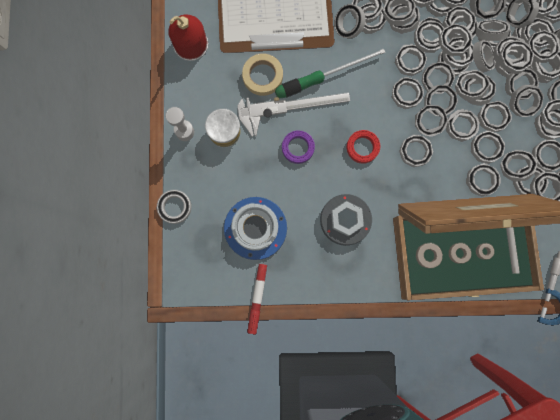

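View pics/side0.png

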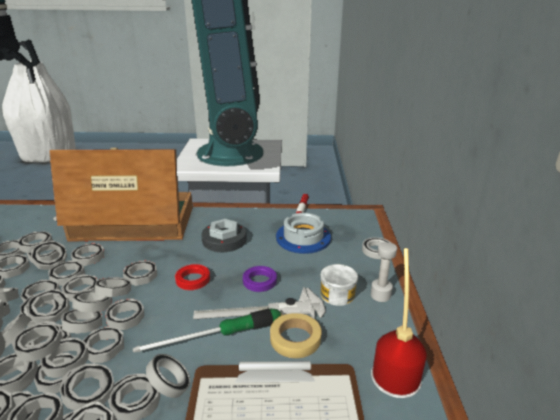

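Bearing candidates: bright steel at (174,206), purple at (298,147), red at (363,147), and the heap at right. The steel one at (174,206) fits, because it lies alone beside the housing and is bright steel with black seals. I'll confirm it with a crop while I measure poses.

```bash
python3 - <<'E'
from h import *
a=np.load('a.npy',allow_pickle=True).item()
im=a["image"]; C=cloud(a)
c=cv2.resize(im[185:270,150:390],None,fx=3.3,fy=3.3,interpolation=cv2.INTER_CUBIC); save(c,"crop1.png")
hsv=cv2.cvtColor(im,cv2.COLOR_RGB2HSV)
def ray(p,uv,z):
    d=p["R"].T@np.linalg.solve(p["K"],[uv[0],uv[1],1]); o=-p["R"].T@p["t"]; return o+d*(z-o[2])/d[2]
def circ(P):
    A=np.c_[2*P,np.ones(len(P))]; s=np.linalg.lstsq(A,(P**2).sum(1),rcond=None)[0]; return s[:2],np.sqrt(s[2]+s[:2]@s[:2])
def sub(x0,x1,y0,y1): return (C[...,0]>x0)&(C[...,0]<x1)&(C[...,1]>y0)&(C[...,1]<y1)
# height-sliced min enclosing circles
for n,(x,y),r,zs in(("bearing",(.543,.362),.05,[(.008,.020)]),("flange",(.508,.218),.075,[(.006,.018)]),("rim",(.508,.218),.06,[(.036,.05)]),("skirt",(.513,.054),.06,[(.016,.028)]),("hex",(.513,.054),.06,[(.032,.045)])):
    for lo,hi in zs:
        m=(np.hypot(C[...,0]-x,C[...,1]-y)<r)&(C[...,2]>lo)&(C[...,2]<hi)
        if n=="bearing": m&=C[...,1]<.395
        P=C[m]; cc,rr=cv2.minEnclosingCircle(P[:,:2].astype(np.float32)); h=cv2.convexHull(P[:,:2].astype(np.float32))[:,0]
        print(n,m.sum(),"z",np.round(np.median(P[:,2]),4),"enc",np.round(cc,4),round(rr,4),"hullfit",*np.round(circ(h.astype(float))[0],4),np.round(circ(h.astype(float))[1],4))
red=((hsv[...,0]<8)|(hsv[...,0]>170))&(hsv[...,1]>110)&(hsv[...,2]>70)
for n,(x,y),r in(("housing",(.508,.218),.064),("ring",(.513,.054),.055)):
    m=red&(np.hypot(C[...,0]-x,C[...,1]-y)<r)
    k,L,s,ce=cv2.connectedComponentsWithStats(m.astype(np.uint8))
    for i in range(1,k):
        P=np.nanmean(C[L==i],0); print(n,s[i,4],np.round(ce[i]),np.round(P,4),np.degrees(np.arctan2(P[1]-y,P[0]-x)).round(1))
# wall/rail near bearing
for y in np.arange(.38,.47,.01):
    m=sub(.50,.58,y,y+.01); print(round(y,2),m.sum(),np.round(np.nanmedian(C[m][:,2]),3) if m.any() else None,end=' ')
E
```

```text
bearing 557 z 0.0143 enc [0.548  0.3676] 0.0312 hullfit 0.5478 0.3672 0.0304
flange 1884 z 0.0114 enc [0.5039 0.2113] 0.0697 hullfit 0.5017 0.2181 0.0599
rim 604 z 0.042 enc [0.5049 0.2178] 0.0416 hullfit 0.505 0.2179 0.0412
skirt 1261 z 0.022 enc [0.5159 0.0511] 0.0469 hullfit 0.5159 0.0513 0.0464
hex 478 z 0.0368 enc [0.516  0.0509] 0.0307 hullfit 0.5162 0.051 0.0291
housing 3 [260. 201.] [0.5532 0.2072 0.0128] -13.4
housing 4 [230. 236.] [0.4895 0.2652 0.0105] 111.4
housing 3 [276. 245.] [0.4713 0.1807 0.0125] -134.6
ring 4 [344. 198.] [0.5552 0.0528 0.0225] -1.7
ring 6 [366. 228.] [0.4975 0.016  0.0214] -112.1
ring 4 [328. 230.] [0.4953 0.0844 0.0231] 120.2
0.38 236 0.004 0.39 199 0.002 0.4 208 0.001 0.41 185 0.0 0.42 0 None 0.43 0 None 0.44 0 None 0.45 0 None 0.46 0 None
```

View pics/crop1.png

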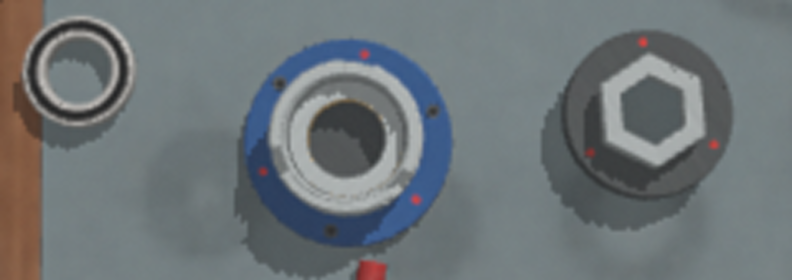

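The crop confirms it: bright steel ring with a black seal at (174,206), lying apart by the left edge strip. Housing dots are at crop (365,54), (264,171) and (416,200). Next I check the walls and the IK options, then grasp.

```bash
cat >> h.py <<'E'
from scipy.spatial.transform import Rotation as Ro
def att(psi):  # tool down, tool y at angle psi (deg)
    s,c=np.sin(np.radians(psi)),np.cos(np.radians(psi))
    return Ro.from_matrix(np.array([[-s,c,0],[c,s,0],[0,0,-1]]).T.reshape(3,3) if 0 else np.c_[[-s,c,0],[c,s,0],[0,0,-1]]).as_rotvec()
B=np.array([.5478,.3674]); H=np.array([.505,.2179]); RG=np.array([.516,.051]); HY=-12.2; RY=2.2
E
python3 - <<'E'
from h import *
for f in'ab':
    C=cloud(np.load(f+'.npy',allow_pickle=True).item())
    m=(C[...,1]>.43)&(C[...,2]>-.1)&(C[...,0]>.2)&(C[...,0]<.9)
    print(f,m.sum(), np.nanpercentile(C[m][:,1],[0,5,50]) if m.any() else '')
for n,p,z,ps in(("B",B,.05,[90,-90,0,180]),("H",H,.1,[90,-90,0,180]),("R",RG,.08,[RY+30+60*k for k in range(6)])):
    for s in ps:
        q=bot.solve_ik([*p,z],att(s)); print(n,round(s,1),None if q is None else np.round(q,2))
# full screw range at housing for each ring grasp
for k in range(6):
    s=HY+30+60*k; print(k,s,[None if (q:=bot.solve_ik([*H,.06],att(s-d))) is None else round(q[5],2) for d in(0,40,80,110,130)])
o=bot.get_obs(); print({k:np.round(v,3) for k,v in o.items()})
E
```

```text
a 37112 [0.5468819  0.55789763 0.55916768]
b 43412 [0.55017917 0.56022557 0.56129032]
B 90 [ 0.5   0.42  1.33 -0.    1.39 -1.07]
B -90 [ 0.5   0.42  1.33 -0.    1.39  2.08]
B 0 [ 0.5   0.42  1.33 -0.    1.39  0.5 ]
B 180 None
H 90 [ 0.3   0.15  1.57 -0.    1.43 -1.27]
H -90 [ 0.3   0.15  1.57 -0.    1.43  1.88]
H 0 [ 0.3   0.15  1.57 -0.    1.43  0.3 ]
H 180 None
R 32.2 [-0.01  0.1   1.67 -0.    1.38 -0.57]
R 92.2 [-0.01  0.1   1.67 -0.    1.38 -1.62]
R 152.2 None
R 212.2 None
R 272.2 [-0.01  0.1   1.67 -0.    1.38  1.52]
R 332.2 [-0.01  0.1   1.67  0.    1.38  0.47]
0 17.8 [np.float64(-0.01), np.float64(0.69), np.float64(1.39), np.float64(1.91), np.float64(2.26)]
1 77.8 [np.float64(-1.05), np.float64(-0.36), np.float64(0.34), np.float64(0.87), np.float64(1.22)]
2 137.8 [np.float64(-2.1), np.float64(-1.4), np.float64(-0.7), np.float64(-0.18), np.float64(0.17)]
3 197.8 [None, np.float64(-2.45), np.float64(-1.75), np.float64(-1.23), np.float64(-0.88)]
4 257.8 [np.float64(2.09), None, None, np.float64(-2.28), np.float64(-1.93)]
5 317.8 [np.float64(1.04), np.float64(1.74), np.float64(2.44), None, None]
{'t': np.float64(0.9), 'joint_pos': array([-1.354,  0.087,  1.371,  0.   ,  1.684, -0.103]), 'dq': array([-0.002, -0.   ,  0.   ,  0.   , -0.001,  0.001]), 'tau': array([-2.0000e-03, -3.5172e+01, -3.1347e+01, -0.0000e+00,  0.0000e+00,
       -0.0000e+00]), 'ee_pos': array([ 0.173, -0.522,  0.231]), 'tcp_rot': array([3.101, 0.5  , 0.   ]), 'contact_force': array([ 0.003, -0.164, -0.346]), 'ft_torque': array([ 0.009,  0.031, -0.011]), 'grasp_force': np.float64(0.0), 'width': np.float64(1.0)}
```

```bash
python3 - <<'E'
from h import *
bot.goto([*B,.22],att(90)); bot.grip(.73); bot.move_linear([*B,.08],feed=.25)
p=bot.snapshot("side"); t=bot.snapshot("top"); o=bot.get_obs(); print(o["t"],o["ee_pos"],o["width"],o["contact_force"])
C=cloud(p)
m=(abs(C[...,0]-B[0])<.05)&(abs(C[...,1]-B[1])<.08)&(C[...,2]>.03)&(C[...,2]<.13)
for lo in np.arange(.078,.112,.003):
    k=m&(C[...,2]>=lo)&(C[...,2]<lo+.003); print(round(lo,3),k.sum(),np.round([C[k][:,1].min(),C[k][:,1].max(),np.median(C[k][:,0])],4) if k.any() else'')
save(cv2.resize(p["image"][120:280,290:450],None,fx=3.5,fy=3.5),"s1.png")
E
```

```text
5.4333 [0.54953257 0.3683625  0.08339283] 0.7306313009721123 [-0.03369217  0.61558183 -0.12858256]
0.078 0 
0.081 0 
0.084 0 
0.087 8 [0.331  0.4058 0.5559]
0.09 15 [0.3311 0.407  0.5584]
0.093 21 [0.3268 0.4116 0.5582]
0.096 27 [0.3247 0.413  0.5561]
0.099 24 [0.3245 0.4123 0.5552]
0.102 27 [0.3243 0.4142 0.5554]
0.105 23 [0.3251 0.413  0.5546]
0.108 23 [0.3241 0.4129 0.5572]
0.111 30 [0.3242 0.4129 0.5561]
```

View pics/s1.png

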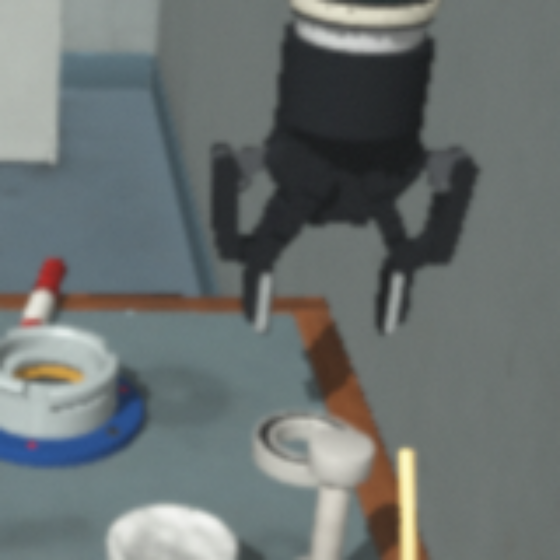

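The view shows the open fingers over the bearing, with the tips at about (262,325) and (388,325). Both straddle the bearing at (310,445), and the tips sit about 5 mm above the TCP.

```bash
python3 - <<'E'
from h import *
bot.wait(.2); o=bot.get_obs(); print(o["ee_pos"],o["contact_force"])
bot.grip(.9); bot.move_linear([*B,.004],feed=.08); bot.wait(.3)
o=bot.get_obs(); print(o["t"],o["ee_pos"],o["contact_force"])
bot.grip(0.0); bot.wait(.2); o=bot.get_obs(); print(o["t"],o["ee_pos"],o["contact_force"],o["width"],o["grasp_force"])
bot.move_linear([*B,.12],feed=.15); bot.move_linear([*H,.12],feed=.2); bot.wait(.3)
p=bot.snapshot("side"); o=bot.get_obs(); print(o["t"],o["ee_pos"],o["contact_force"],o["width"],o["grasp_force"])
C=cloud(p)
m=(abs(C[...,0]-H[0])<.06)&(abs(C[...,1]-H[1])<.08)&(C[...,2]>.08)&(C[...,2]<.16)
for lo in np.arange(.104,.135,.002):
    k=m&(C[...,2]>=lo)&(C[...,2]<lo+.002); print(round(lo,3),k.sum(),np.round([C[k][:,1].min(),C[k][:,1].max(),C[k][:,0].max()],4) if k.any() else'')
save(cv2.resize(p["image"][130:270,220:380],None,fx=3.5,fy=3.5),"s2.png"); np.save('s2.npy',p,allow_pickle=True)
E
```

```text
[0.54872411 0.36791448 0.0820727 ] [ 1.00928348  0.31458474 -0.33428823]
7.3333 [0.54803011 0.36752783 0.00449886] [ 0.30775541 -0.6557035   0.76979009]
7.85 [0.54841048 0.36781459 0.00514127] [-0.21839893 -0.28129858  5.63318137] 0.6768018530829324 64.6585105007398
10.05 [0.50504684 0.218478   0.11984747] [ 0.01683832 -0.97935447 -1.42267369] 0.6845752517696321 64.26748686935753
0.104 0 
0.106 0 
0.108 0 
0.11 0 
0.112 1 [0.2033 0.2033 0.5274]
0.114 26 [0.1895 0.2467 0.5344]
0.116 41 [0.1894 0.2489 0.5359]
0.118 41 [0.1934 0.2488 0.5364]
0.12 45 [0.1894 0.2466 0.5363]
0.122 41 [0.1894 0.2486 0.5353]
0.124 47 [0.1913 0.2505 0.537 ]
0.126 162 [0.1854 0.2543 0.5373]
0.128 82 [0.1854 0.2543 0.536 ]
0.13 11 [0.1853 0.2604 0.5181]
0.132 13 [0.1793 0.2604 0.5164]
0.134 14 [0.1813 0.2622 0.5156]
```

View pics/s2.png

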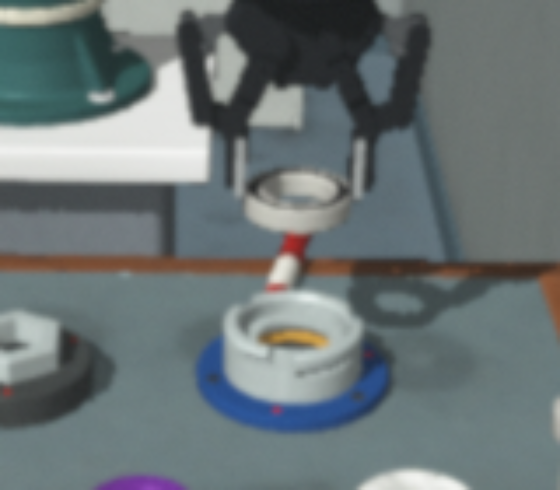

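The bearing is held level at crop (298,200), above the bore at (293,330). I compare both in the same view, correct the offset, and lower with force watched.

```bash
python3 - <<'E'
from h import *
p=np.load('s2.npy',allow_pickle=True).item(); C=cloud(p)
m=(np.hypot(C[...,0]-H[0],C[...,1]-H[1])<.055)&(C[...,2]>.037)&(C[...,2]<.05)
h=cv2.convexHull(C[m][:,:2].astype(np.float32)); print("rim side",m.sum(),cv2.minEnclosingCircle(h), np.median(C[m][:,2]))
m=(np.hypot(C[...,0]-H[0],C[...,1]-H[1])<.034)&(C[...,2]>.11)&(C[...,2]<.131)
print("bearing side",m.sum(),cv2.minEnclosingCircle(C[m][:,:2].astype(np.float32)))
# lower with watch
o=bot.get_obs(); f0=o["contact_force"]
bot.move_linear([*H,.053],feed=.12); bot.wait(.2)
o=bot.get_obs(); print(o["t"],o["ee_pos"],o["contact_force"]-f0)
for z in np.arange(.051,.0415,-.002):
    bot.move_linear([*H,z],feed=.03); bot.wait(.05); o=bot.get_obs(); df=o["contact_force"]-f0; print(round(z,4),np.round(o["ee_pos"],4),np.round(df,1),np.round(o["ft_torque"],2))
    if df[2]>6 or np.hypot(*df[:2])>8: break
E
```

```text
rim side 301 ((0.5060323476791382, 0.22148245573043823), 0.04305025562644005) 0.040224205387129945
bearing side 483 ((0.5063247084617615, 0.21789908409118652), 0.0336725227534771)
10.9583 [0.50586355 0.21817784 0.05431671] [-0.46859918  0.25498999 -0.30556247]
0.051 [0.505  0.2179 0.051 ] [-0.8  1.5 -0.5] [0.03 0.02 0.03]
0.049 [0.5049 0.2179 0.0488] [0.3 1.3 0.4] [-0.02 -0.03  0.01]
0.047 [0.5049 0.2178 0.0468] [-0.7  1.2 -0.3] [-0.03  0.03 -0.  ]
0.045 [0.5049 0.2179 0.0449] [0.1 1.  0.1] [-0.   -0.01 -0.03]
0.043 [0.5049 0.2179 0.0429] [ 0.6  0.7 -0.1] [-0.05 -0.03 -0.04]
```

```bash
python3 - <<'E'
from h import *
bot.move_linear([*H,.042],feed=.03); o=bot.get_obs(); print(o["contact_force"])
bot.grip(.9); bot.wait(.1)
bot.move_linear([*H,.16],feed=.25); bot.goto([*RG,.13],att(RY+90)); bot.wait(.1)
p=bot.snapshot("side"); t=bot.snapshot("top"); o=bot.get_obs(); print(o["t"],o["ee_pos"],o["contact_force"])
for q in(p,t):
    C=cloud(q); m=(np.hypot(C[...,0]-H[0],C[...,1]-H[1])<.045)&(C[...,2]>.02)
    P=C[m]; r=np.hypot(P[:,0]-H[0],P[:,1]-H[1]); a=np.degrees(np.arctan2(P[:,1]-H[1],P[:,0]-H[0]))
    k=(r>.02)&(r<.029); A=np.c_[P[k][:,:2]-H,np.ones(k.sum())]; print("bearing top plane",k.sum(),np.linalg.lstsq(A,P[k][:,2],rcond=None)[0],"rim z",np.median(P[(r>.035)&(r<.04)][:,2]))
save(np.hstack([cv2.resize(p["image"][180:270,240:360],None,fx=3.2,fy=3.2),cv2.resize(t["image"][180:270,200:320],None,fx=3.2,fy=3.2)]),"s3.png")
E
```

```text
[ 0.63950108 -0.21909923 -1.0509785 ]
14.675 [0.51615428 0.05251265 0.13016635] [-0.45858571 -0.02430035  0.19320086]
bearing top plane 213 [ 0.10136065 -0.01480424  0.04068644] rim z 0.036960838384453555
bearing top plane 441 [ 0.00296953 -0.00016473  0.04376818] rim z 0.0420005540815142
```

View pics/s3.png

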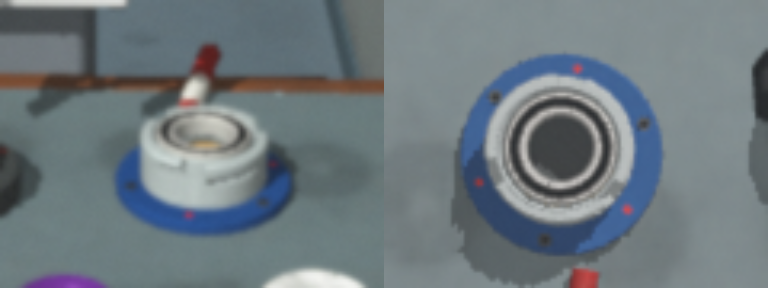

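Right (top view): the bearing sits concentric in the bore at (563,147), flat and 1.8 mm proud, so it's home. Now the ring.

```bash
python3 - <<'E'
from h import *
bot.move_linear([*RG,.05],feed=.2); bot.move_linear([*RG,.022],feed=.08); bot.wait(.3)
o=bot.get_obs(); print(o["t"],o["ee_pos"],o["contact_force"])
bot.grip(0.0); bot.wait(.2); o=bot.get_obs(); print(o["t"],o["ee_pos"],o["contact_force"],o["ft_torque"],o["width"],o["grasp_force"])
bot.move_linear([*RG,.12],feed=.15); bot.goto([*H,.12],att(HY+90)); bot.wait(.3)
p=bot.snapshot("side"); t=bot.snapshot("top"); o=bot.get_obs(); print(o["t"],o["ee_pos"],o["contact_force"],o["ft_torque"],o["width"],o["grasp_force"])
C=cloud(p); m=(np.hypot(C[...,0]-H[0],C[...,1]-H[1])<.06)&(C[...,2]>.085)&(C[...,2]<.115)
P=C[m]; print("skirt z",np.percentile(P[:,2],[1,99]),"x,y",P[:,0].max()-.0465,(P[:,1].min()+P[:,1].max())/2,np.ptp(P[:,1]))
C=cloud(t)
im=t["image"];hsv=cv2.cvtColor(im,cv2.COLOR_RGB2HSV)
red=((hsv[...,0]<8)|(hsv[...,0]>170))&(hsv[...,1]>110)&(hsv[...,2]>70)
m=(np.hypot(C[...,0]-H[0],C[...,1]-H[1])<.06)&(C[...,2]>.1)&(C[...,2]<.135)
k=m&red; n,L,s,ce=cv2.connectedComponentsWithStats(k.astype(np.uint8))
for i in range(1,n): q=C[L==i].mean(0); print(s[i,4],q,np.degrees(np.arctan2(q[1]-H[1],q[0]-H[0])))
save(np.hstack([cv2.resize(p["image"][140:260,240:360],None,fx=3.2,fy=3.2),cv2.resize(t["image"][170:290,200:320],None,fx=3.2,fy=3.2)]),"s4.png")
E
```

```text
16.025 [0.5163585  0.05098349 0.02249097] [ 0.05105828  0.62624771 -1.56570361]
16.5667 [0.51662785 0.05099876 0.02274053] [-0.10520276  1.06945048  4.54188168] [ 0.0069504   0.03383074 -0.04203796] 0.6123426912440189 63.92680227058008
18.475 [0.50526391 0.21713221 0.12010756] [-1.14459615 -0.4841149  -2.18836834] [-0.07101994 -0.01573378  0.0004134 ] 0.6111230487463082 63.25436920160428
skirt z [0.09699165 0.11474494] x,y 0.5070859720627341 0.21778564174193157 0.09267084842889256
7 [0.4790918  0.18649209 0.11958101] -129.51902098826358
```

View pics/s4.png

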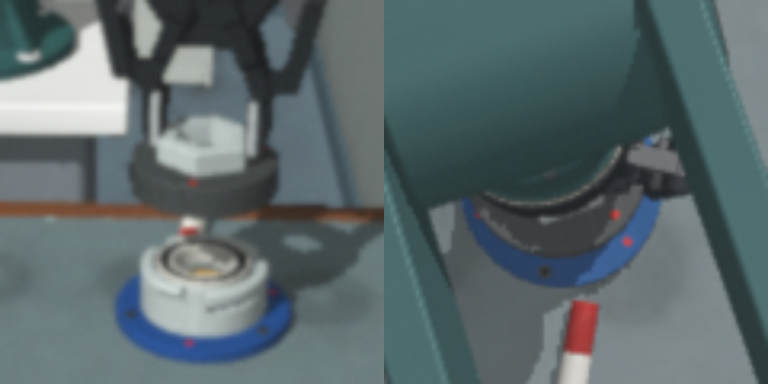

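The ring is held level at (205,175). Its dot at (193,184) lines up with the housing dot at (189,344). I lower it with force watched.

```bash
python3 - <<'E'
from h import *
f0=bot.get_obs()["contact_force"]
bot.move_linear([*H,.070],feed=.15); bot.wait(.2); f0=bot.get_obs()["contact_force"]
z=.070
while z>.0495:
    z-=.0015; bot.move_linear([*H,z],feed=.03); bot.wait(.04); o=bot.get_obs(); df=o["contact_force"]-f0
    print(round(z,4),np.round(o["ee_pos"],4),np.round(df,1),np.round(o["ft_torque"],2))
    if df[2]>7 or np.hypot(*df[:2])>10: break
print(o["t"],f0,o["width"])
E
```

```text
0.0685 [0.505  0.2179 0.0687] [-0.2 -0.1 -0.8] [0.   0.03 0.  ]
0.067 [0.5049 0.2179 0.0669] [ 0.4 -1.4 -0.7] [-0.03 -0.02  0.03]
0.0655 [0.505  0.2179 0.0654] [ 0.5 -0.2 -0.8] [ 0.   -0.06  0.01]
0.064 [0.5049 0.2179 0.0639] [-0.2 -0.8 -0.9] [ 0.03  0.01 -0.04]
0.0625 [0.5049 0.2179 0.0624] [-0.3 -0.5 -0.8] [ 0.01 -0.01  0.01]
0.061 [0.5049 0.2179 0.0609] [-1.   0.2 -0.8] [ 0.01 -0.02  0.01]
0.0595 [0.5049 0.2179 0.0594] [-0.7 -0.9 -0.3] [0.02 0.02 0.  ]
0.058 [0.5049 0.2179 0.0579] [ 0.4 -0.5 -0.3] [-0.02 -0.04 -0.01]
0.0565 [0.5049 0.2179 0.0564] [-1.  -0.1 -0.3] [-0.04 -0.04 -0.03]
0.055 [0.5049 0.2179 0.0549] [ 0.1 -0.6 -0.1] [ 0.01 -0.01 -0.02]
0.0535 [0.5049 0.2179 0.0534] [ 0.1 -1.2 -0.7] [-0.02 -0.01 -0.01]
0.052 [0.5053 0.218  0.0527] [-1.1 -0.4  4.9] [-0.06  0.18  0.03]
0.0505 [0.5055 0.218  0.0525] [-3.8 -1.3 10.2] [-0.3   0.61 -0.02]
22.95 [ 0.31314403  0.44314798 -1.34378058] 0.6107976483998268
```

The ring rests 30 mm up, so its lugs are in the slots. Now I screw it clockwise, following the force in z and x/y.

```bash
python3 - <<'E'
from h import *
f0=np.array([.3,.4,-1.3])
c=np.array([*H,.0523]); bot.move_linear(c,feed=.03); bot.wait(.1)
th=0.; n=0
while th<2.3:
    o=bot.get_obs(); tz=o["ft_torque"][2]; df=o["contact_force"]-f0; R=Ro.from_rotvec(o["tcp_rot"]).as_matrix(); yaw=np.degrees(np.arctan2(R[1,1],R[0,1]))
    if n%3==0 or tz>.12: print(round(o["t"],2),round(th,3),"psi",round(yaw,1),np.round(o["ee_pos"],4),np.round(df,1),"tz",round(tz,3))
    if tz>.2:
        bot.wait(.1); tz=np.mean([(bot.wait(.02),bot.get_obs()["ft_torque"][2])[1] for _ in range(4)]); print("  mean tz",round(tz,3))
        if tz>.33: break
    if abs(df[2])>25 or np.hypot(*df[:2])>20: print("force stop"); break
    d=.05 if tz<.12 else .015
    th+=d; n+=1
    c+=np.clip([.03e-3*df[0],.03e-3*df[1],.06e-3*df[2]],-.4e-3,.4e-3); c[2]-=.0038*d
    bot.move_linear(c,att(HY+90-np.degrees(th)),feed=.02)
o=bot.get_obs(); print("end",o["t"],th,o["ee_pos"],o["contact_force"],o["ft_torque"],o["width"],o["joint_pos"][5])
E
```

```text
23.3 0.0 psi 77.8 [0.5054 0.218  0.0527] [ 0.2 -0.1  3.9] tz 0.028
24.05 0.15 psi 69.3 [0.5051 0.2179 0.0526] [-0.7  0.2  5.6] tz -0.089
24.8 0.3 psi 60.7 [0.5046 0.2178 0.0522] [-0.4 -0.9  0.8] tz -0.002
25.55 0.45 psi 52.1 [0.5046 0.2177 0.0518] [ 0.4 -0.6 -1. ] tz -0.025
26.3 0.6 psi 43.6 [0.5049 0.2178 0.0514] [-0.3  0.2 -1. ] tz -0.008
27.05 0.75 psi 35.0 [0.5049 0.2177 0.0507] [-0.1  0.3 -1.6] tz 0.015
27.8 0.9 psi 26.4 [0.5051 0.2178 0.0504] [ 0.1 -0.6  1.1] tz 0.032
28.55 1.05 psi 17.8 [0.5051 0.2177 0.0503] [-0.4 -0.3  4.1] tz -0.035
29.3 1.2 psi 9.2 [0.5049 0.2177 0.0503] [-0.8 -0.9  5.3] tz -0.009
30.05 1.35 psi 0.6 [0.5045 0.2177 0.0499] [0.5 2.3 0.6] tz 0.031
30.3 1.4 psi -2.3 [0.5045 0.2177 0.0498] [-0.   2.4  0.7] tz 0.193
30.55 1.415 psi -3.2 [0.5045 0.2177 0.0498] [-0.1  2.   0.5] tz 0.955
  mean tz 0.978
end 30.7167 1.4150000000000005 [0.50446432 0.21770007 0.04975327] [ 0.64760614  0.68520519 -1.97414604] [0.35091435 0.01456945 0.99368884] 0.6116476848255941 0.3603746505946981
```

Firm resistance came on sharply at 1.4 rad: the torque reads about 0.98 N m, which is above the snug band. I stop here, unwind only the wrist's wind-up, let go and inspect.

```bash
python3 - <<'E'
from h import *
o=bot.get_obs(); c=o["ee_pos"].copy(); th=1.415
def st():
    o=bot.get_obs(); R=Ro.from_rotvec(o["tcp_rot"]).as_matrix(); return o["t"],np.degrees(np.arctan2(R[1,1],R[0,1])),o["ft_torque"][2],o["contact_force"]
print(st())
for i in range(8):
    th-=.004; bot.move_linear(c,att(HY+90-np.degrees(th)),feed=.02); bot.wait(.12); s=st(); print(round(th,3),round(s[1],2),round(s[2],3),np.round(s[3],1))
    if s[2]<.15: break
bot.grip(.9); bot.wait(.1); print(st())
bot.move_linear([*H,.16],feed=.2); bot.goto([*RG,.2],att(0)); bot.wait(.1)
p=bot.snapshot("side"); t=bot.snapshot("top")
C=cloud(t)
for lo,hi,n in((.044,.054,"skirt"),(.058,.07,"hex"),(.006,.016,"flange")):
    m=(np.hypot(C[...,0]-H[0],C[...,1]-H[1])<(.065 if n=="flange" else .05))&(C[...,2]>lo)&(C[...,2]<hi); P=C[m]
    A=np.c_[P[:,:2]-H,np.ones(len(P))]; print(n,len(P),np.linalg.lstsq(A,P[:,2],rcond=None)[0],np.median(P[:,2]),cv2.minEnclosingCircle(P[:,:2].astype(np.float32)))
save(np.hstack([cv2.resize(p["image"][160:280,240:360],None,fx=3.2,fy=3.2),cv2.resize(t["image"][170:290,200:320],None,fx=3.2,fy=3.2)]),"s5.png")
print(bot.get_obs()["t"])
E
```

```text
(30.7167, np.float64(-3.2186113499536613), np.float64(0.993688841025875), array([ 0.64760614,  0.68520519, -1.97414604]))
1.411 -3.05 0.682 [ 0.2  2.2 -1.5]
1.407 -2.85 0.255 [ 0.5  1.3 -1.3]
1.403 -2.62 -0.086 [-0.2  1.9 -2.2]
(32.2833, np.float64(-2.5880042175293356), np.float64(0.028242669230638586), array([0.17038023, 0.55428024, 0.51378987]))
skirt 1332 [-0.00180985 -0.00274679  0.04888737] 0.04890555656328402 ((0.5047461986541748, 0.217092826962471), 0.04679959639906883)
hex 507 [-0.0042817  -0.00271493  0.06372667] 0.06377301324132044 ((0.5042110681533813, 0.21683943271636963), 0.030577747151255608)
flange 1212 [0.00488818 0.00101347 0.0114535 ] 0.011390246102631289 ((0.505102813243866, 0.21774445474147797), 0.05844796448945999)
33.9083
```

View pics/s5.png

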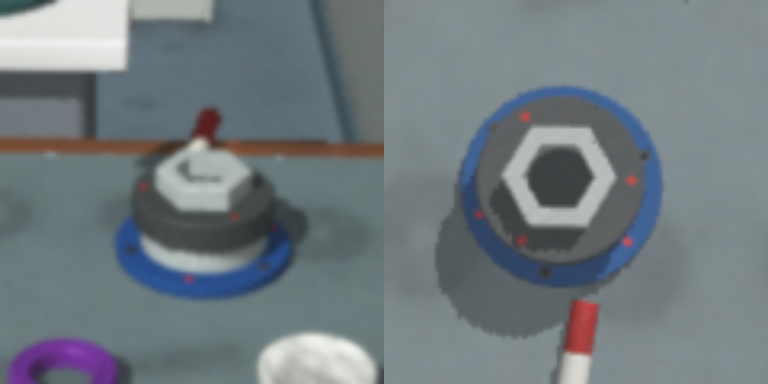

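The final view shows the ring level over the housing at (555,178). Its skirt top is at 48.9 mm with no measurable tilt, the bearing is under it, and the other things are undisturbed. The gripper is clear, so I hand in.

```bash
python3 - <<'E'
from h import *
print(bot.finish_job())
E
```

```text
the job is handed in; nothing more can be done
None
```

I dropped the bearing home in the bore, screwed the ring down clockwise to the first firm resistance, let go and handed in at about 34 s; the torque jumped to about 0.98 N m on the last step, past the 0.25–0.6 N m snug band, which puts at most about 58 N on the bearing against the 60 N limit, and I did not check the clamp after letting go.

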